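# Switch off one side of the chocolate warmer

### The arm

A 6-joint arm with a two-finger parallel gripper is mounted at the origin on the work surface. World frame = base frame: x ahead of the robot, y to its left, z up, the work surface at z = 0. Lengths are in m, angles in rad, forces in N, time in s.
With the tool pointing down it reaches from about 0.25 to 0.775 m from the base axis. Payload 4 kg.
Tool frame: the origin (TCP) lies between the finger pads, 19 mm behind the fingertips; this is the grasp point; z points along the fingers, y is the line along which they close (so a half turn about z gives the same grasp; the last joint's range is limited). The gripper opens to 94 mm and grips with 3 to 60 N. Pads are 16 mm wide; open, the fingers measure 119 mm over their backs; the gripper's body (75 mm by 177 mm) begins 78 mm behind the grasp point.
Start: joints at [-1.35, 0.087, 1.371, -0, 1.684, -0.103], TCP at [0.175, -0.521, 0.224] pointing down, gripper open.
Joint ranges: [-3.1, 3.1], [-0.76, 2.03], [0.27, 2.55], [-1.08, 4.22], [0.17, 2.65], [-2.57, 2.57]. Speed limits (rad/s): [2.79, 2.79, 3.14, 3.14, 3.14, 3.14].

### API

Orientations are given as [roll, pitch, yaw] about the fixed x, y, z axes, in that order (R = Rz(yaw) Ry(pitch) Rx(roll)).
In Python, from station import r, optics gives the robot as it stands. The module is installed in compiled form; this text tells all that it offers.
- The arm moves only by the tool play_rows, never from a script. Its argument "commands" is a list of rows, each a list of 6 numbers: the shift along the world's x, y, z in cm, then the turn, a rotation vector about the world's x, y, z in rad. A call has 1 to 10 rows; each row shifts and turns the commanded pose from where the row before left it; what a row does not reach is not made up. A row lasts 1/12 s, in which the tool goes at most 41.7 mm and 7.16 degrees, less where a joint would pass 70% of its speed; a pose out of reach is approached as far as the arm can. A call is refused whole if a number of a shift passes 4.17 or a number of a turn 0.125, either way. A call with a gripper value outside its range is refused whole. "fingers" is the opening, from 0 (shut) to 1 (fully open), set as the call begins (left out, the last holds). The fingers move at their own pace and stop on an object; "force" is the grip in N (left out, the last holds). Time passes only in rows, so rows that do not move let the fingers close. It gives the time, the measured TCP pose, the force, the opening and the grip force at its end, in the units of the state.
- r.get_state(): the state, without advancing time (a new reading comes with each control period).
- optics.grab_frame(name): name is "scene" or "top" or "wrist"; returns the picture (420x560x3 uint8, red, green, blue); there is no depth.
- optics.calibration(name): a dict with "intrinsics" (3x3 intrinsics, pixels), "R" (3x3) and "t" (3): a world point X has camera coordinates R X + t. Camera axes: x right, y down, z forward; pixel columns grow to the right and rows downward; lengths in m; the calibration is good to about 2 mm. The wrist camera is an equidistant fisheye: a pixel r from the principal point sees the ray r / f radians off the axis. A picture is of the moment at which its call begins: read the wrist's pose just before it. calibration takes no time and is no camera call; for the wrist camera it gives the pose at the moment of the call.
- r.job_done(): hands the job in; it is judged then, once.
The state is a dict: "time_s": time; "joint_pos": joint angles; "qd": joint speeds; "joint_torque": joint torques, N m; "tool_pos": TCP position; "ee_rot": TCP orientation; "contact_force": force on the tool from outside, world axes, zero at the start; "torque": the same for the moment, N m; "grip_width": finger opening in m; "finger_force": force on a finger pad.
Only numpy, scipy, OpenCV 4.12 (cv2) and the standard library are available. Lean on these libraries where they do the work, as an engineer would, in place of code of your own. Each camera call takes 0.05 s, during which the arm holds its last target. There are 200 camera calls.

### The job

Shut off the red side of the chocolate warmer: first lift the sugar shaker away from in front of the control panel and stand it upright with its whole foot on the round cork mat, let go, then turn the red heat knob anticlockwise (seen facing the panel) all the way to its stop. Keep the shaker from toppling, leave the black heat knob at its setting, and leave the bowl, jar and bottle standing where they are.

Things in the scene. Friction and masses are not known exactly. Their poses are not given: they have to be found in the camera images.
- melter: Steel twin chocolate warmer, fixed, 300 mm wide, 113 mm tall. Origin on the table below the midpoint of the two knobs; x to its back, y to its left seen from the robot. From the front edge (x -70 mm, 40 mm high) the panel rises at 27 degrees to x +73 mm, facing the robot; lids up to 147 mm high lie behind x 90 mm. The knobs are at y +65 and -65 mm; which is which varies.
- heat_red_grip (a point): Point on the RED heat knob's axis, 31 mm above the knob's underside, 37 mm off the panel: a place for the TCP. Its z axis is the knob's axis, pointing out of the panel, 27 degrees from vertical towards the robot. x runs along the grip bar and turns with the knob. The bar is 44 x 14 mm, free from 8 to 38 mm above the underside, on a 46 mm round foot.
- heat_red_pointer (a point): Outer end of the white pointer line on top of the red knob, 21 mm from the axis, on the -x side of the knob's frame; at off it points straight down the panel, to its front edge.
- heat_red (a joint): Angle of the red knob, rad: 0 = off, at its hard anticlockwise stop; grows clockwise up to a stop at 4.5. It starts between 2.2 and 3.4, so off takes more than one grasp for most arms, turning anticlockwise (positive about the outward axis). Friction 0.08 N m; it stays where it is left.
- heat_black_grip (a point): The same point on the BLACK heat knob of the other side, an identical knob but black. It must keep its setting.
- heat_black_pointer (a point): Outer end of the white pointer line on top of the black knob, 21 mm from its axis: shows its setting.
- shaker: Closed metal sugar shaker, loose, about 0.3 kg: a grey upright cylinder 62 mm in diameter and 165 mm high with a copper-coloured dome on it up to 190 mm. Origin: centre of its underside; z up. It stands on the table close in front of the panel, before the red knob, in the way of a gripper at that knob.
- mat: Round cork mat fixed on the table, 130 mm in diameter, 6 mm thick. Origin: centre of its underside.
- bowl: Blue ceramic bowl, loose, 110 mm across, 50 mm high. Origin: centre of its underside. A bystander.
- jar: Amber glass jar with a yellow cap, loose, 70 mm across, 100 mm high, beside the warmer. Origin: centre of its underside. A bystander.
- syrup: Green glass bottle with a white cap, loose, 56 mm across, 160 mm high, beside the warmer. Origin: centre of its underside. A bystander.
Things that resemble listed ones, but are neither listed nor needed, are in the scene too. What is shaped like the shaker but yellow is not meant. There is more than one size of the mat; the job needs the smaller.

How it is judged:
On the way, in this order (a step that is already met when the one before it is completed fails the run):
1. the shaker stands upright on the cork mat, let go, its whole foot on the mat (horizontal distance between shaker and mat below 0.036 m and height (world z) of shaker between 0.002 and 0.012 m and angle between shaker's own z axis and vertical below 0.1 rad and linear speed of shaker below 0.02 m/s and contact force between the fingers and shaker below 0.1 N), for 0.2 s.
2. the red knob is at its anticlockwise stop (value of joint heat_red below 0.07 rad), for 0.2 s.
At the end, for the whole second after the job is handed in: Red knob within 0.07 rad of its anticlockwise stop and still; shaker upright (0.1 rad), released, at rest on the mat, its axis within 36 mm of the mat's centre; black knob's pointer end within 6 mm of its start; bowl, jar and bottle upright (0.1 rad) within 25 mm of their starts (all of step 1 and value of joint heat_red below 0.07 rad and velocity of joint heat_red below 0.05 rad/s and distance of heat_black_pointer from where it was at the start of the episode below 0.006 m and distance of each of bowl, jar, syrup from where it was at the start of the episode below 0.025 m and angle between each of bowl, jar, syrup's own z axis and vertical below 0.1 rad); the robot touches nothing.
It fails at once if the shaker tips over (more than 0.6 rad) (angle between shaker's own z axis and vertical above 0.6 rad).
It fails at once if the black knob is turned (its pointer end moves more than 6 mm) (distance of heat_black_pointer from where it was at the start of the episode above 0.006 m).
It fails at once if the bowl, jar or bottle is knocked away (more than 25 mm) or over (distance of any of bowl, jar, syrup from where it was at the start of the episode above 0.025 m or angle between any of bowl, jar, syrup's own z axis and vertical above 0.4 rad).
It also fails if it takes over 72 s, if anything falls off the work surface, if the arm or the gripper's body presses on something with over 40 N, if the wrist force passes 120 N, or if a joint passes its speed limit or range.

## Working session

There is one attempt and no reset: what is moved stays moved. The work goes in short steps, Python scripts to look and compute and a tool call to move; the robot and the scene stay as the last step left them, time stands still between calls to the robot, and variables do not carry over. Pictures are saved under pics/ and viewed, at most 10 in all, crops included, and the job is handed in when it is done.

Besides the shell and the picture viewer there is one more tool, called after "Request:" by a JSON object that holds its "name" and its "arguments". play_rows: Moves the arm, as the interface text tells. Its arguments: {"type":"object","properties":{"commands":{"type":"array"},"fingers":{"type":"number"},"force":{"type":"number"}},"required":["commands"]}

```bash
mkdir -p pics
python3 - <<'E'
from station import r, optics
import cv2,numpy as np
np.set_printoptions(precision=4,suppress=True)
for n in ("scene","top"):
    cv2.imwrite(f"pics/{n}0.png",optics.grab_frame(n)[:,:,::-1])
    c=optics.calibration(n);print(n,c)
    np.savez(f"{n}.npz",**{k:np.array(v) for k,v in c.items()})
print(r.get_state())
E
```

```text
scene {'intrinsics': array([[465.449 ,   0.    , 272.9582],
       [  0.    , 465.449 , 214.8024],
       [  0.    ,   0.    ,   1.    ]]), 'R': array([[ 0.8557,  0.5173,  0.0105],
       [ 0.3206, -0.514 , -0.7956],
       [-0.4062,  0.6842, -0.6057]]), 't': array([-0.4599, -0.1356,  1.4758])}
top {'intrinsics': array([[444.5314,   0.    , 275.6806],
       [  0.    , 444.5314, 210.066 ],
       [  0.    ,   0.    ,   1.    ]]), 'R': array([[-0.0095, -0.9999, -0.0074],
       [-0.9852,  0.0106, -0.1711],
       [ 0.1712,  0.0056, -0.9852]]), 't': array([-0.0525,  0.5714,  1.157 ])}
{'time_s': 0.1, 'joint_pos': array([-1.3501,  0.0879,  1.3721, -0.    ,  1.6836, -0.1031]), 'qd': array([-0.0001, -0.0005, -0.0006,  0.0004, -0.001 , -0.0005]), 'joint_torque': array([  0.0007, -34.1252, -30.3302,   0.0717,   0.0304,  -0.0001]), 'tool_pos': array([ 0.1749, -0.521 ,  0.2232]), 'ee_rot': array([-3.1397, -0.0002,  0.3238]), 'contact_force': array([-0.2699, -0.0108, -0.0214]), 'torque': array([ 0.0326,  0.1011, -0.0123]), 'finger_force': 0.0, 'grip_width': 0.09428725129422819}
```

View pics/scene0.png

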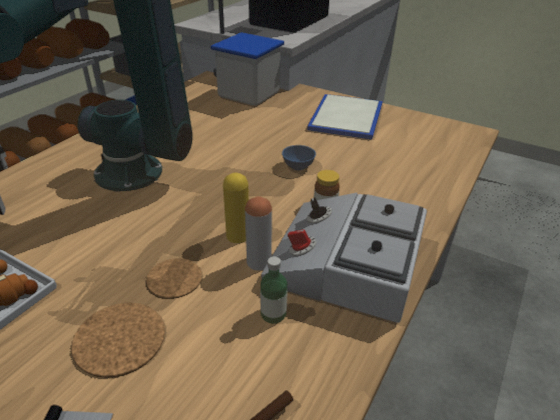

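View pics/top0.png

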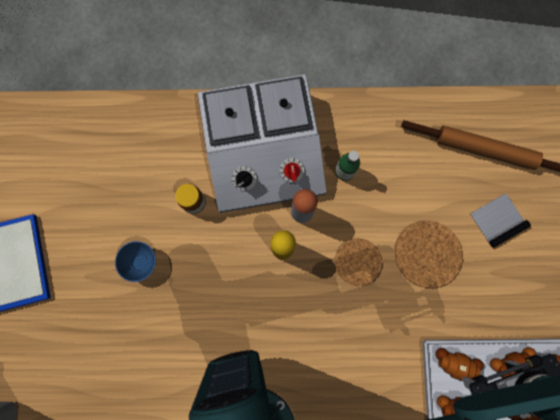

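The shaker is the grey cylinder with the copper dome at scene (258,232), top (305,203); the yellow one at scene (236,208), top (284,244) is the decoy. The small mat is at scene (174,276), top (358,261), and the larger mat at top (428,253) is not wanted. The red knob is at scene (300,240), top (292,171); the black one at top (244,179).

```bash
cat > h.py <<'E'
import numpy as np,cv2
np.set_printoptions(precision=4,suppress=True)
C={n:dict(np.load(n+".npz")) for n in ("scene","top")}
def ray(n,p,c=None):
    c=c or C[n];d=np.linalg.solve(c["intrinsics"],[p[0],p[1],1.]);R=c["R"]
    d=R.T@d;return -R.T@c["t"],d/np.linalg.norm(d)
def plane(n,p,z):
    o,d=ray(n,p);return o+d*(z-o[2])/d[2]
def tri(rays):
    A=0;b=0
    for o,d in rays:
        P=np.eye(3)-np.outer(d,d);A=A+P;b=b+P@o
    X=np.linalg.solve(A,b)
    return X,[np.linalg.norm((np.eye(3)-np.outer(d,d))@(X-o)) for o,d in rays]
def proj(n,X):
    c=C[n];v=c["intrinsics"]@(c["R"]@X+c["t"]);return v[:2]/v[2]
def blob(img,lo,hi,box):
    hsv=cv2.cvtColor(img,cv2.COLOR_BGR2HSV);m=cv2.inRange(hsv,lo,hi)
    if lo[0]==0 and hi[0]<8: m|=cv2.inRange(hsv,(174,lo[1],lo[2]),(180,hi[1],hi[2]))
    k=np.zeros_like(m);x0,y0,x1,y1=box;k[y0:y1,x0:x1]=m[y0:y1,x0:x1]
    k=cv2.morphologyEx(k,cv2.MORPH_CLOSE,np.ones((3,3)))
    n,l,s,c=cv2.connectedComponentsWithStats(k);i=1+np.argmax(s[1:,4]);return c[i],s[i]
E
python3 - <<'E'
from h import *
I={n:cv2.imread(f"pics/{n}0.png") for n in C}
def do(name,lo,hi,bs,bt):
    a,sa=blob(I["scene"],lo,hi,bs);b,sb=blob(I["top"],lo,hi,bt)
    print(name,a,sa,b,sb,*tri([ray("scene",a),ray("top",b)]));
do("dome",(0,80,60),(16,200,255),(243,192,276,216),(290,185,320,217))
do("ydome",(20,120,60),(32,255,255),(220,170,250,190),(268,228,300,260))
do("red",(0,190,60),(5,255,255),(285,225,315,255),(278,158,306,186))
do("black",(0,0,0),(180,255,55),(303,195,332,222),(230,165,258,190))
do("sycap",(0,0,130),(180,60,255),(265,255,283,275),(340,148,362,165))
# mat
for n,b in(("scene",(140,250,210,300)),("top",(330,235,390,290))):
    hsv=cv2.cvtColor(I[n],cv2.COLOR_BGR2HSV)
    for p in [((b[0]+b[2])//2,(b[1]+b[3])//2),(b[0]+2,b[1]+2),(b[2]-2,b[3]-2)]: print(n,p,hsv[p[1],p[0]])
up=lambda im,x,y,w,h,s:cv2.resize(im[y:y+h,x:x+w],None,fx=s,fy=s,interpolation=cv2.INTER_CUBIC)
a=up(I["top"],200,150,200,150,4)
cv2.imwrite("pics/c1.png",a)
b=np.hstack([up(I["scene"],225,185,110,90,3.6),up(I["top"],225,150,110,90,3.6)]);cv2.imwrite("pics/c2.png",b)
E
```

```text
dome [261.1814 203.5518] [245 192  31  24 656] [306.6073 202.1246] [292 189  28  28 578] [ 0.5739 -0.1299  0.1752] [np.float64(0.0076782359017377325), np.float64(0.007678235901737747)]
ydome [235.2429 181.6848] [223 172  26  18 387] [282.3711 243.9416] [270 230  26  30 582] [ 0.4691 -0.0728  0.1668] [np.float64(0.002432323747243653), np.float64(0.0024323237472437973)]
red [304. 232.] [304 232   1   1   1] [291.6687 171.1875] [285 163  15  18 160] [ 0.6693 -0.0971  0.1105] [np.float64(0.007718431692030113), np.float64(0.007718431692030395)]
black [316.5474 209.8842] [309 198  17  21 190] [243.7674 178.7302] [236 171  17  17 215] [0.6492 0.0255 0.0902] [np.float64(0.00028318241760980154), np.float64(0.0002831824176097778)]
sycap [273.6588 260.3647] [268 256  13   9  85] [353.36 155.12] [349 151  10   9  75] [ 0.6904 -0.2551  0.1587] [np.float64(0.0007495816768581741), np.float64(0.0007495816768581504)]
scene (175, 275) [ 15 125 106]
scene (142, 252) [ 17 109 136]
scene (208, 298) [ 16 107 162]
top (360, 262) [ 14 151 108]
top (332, 237) [ 16 130 114]
top (388, 288) [ 16 131 132]
```

View pics/c2.png

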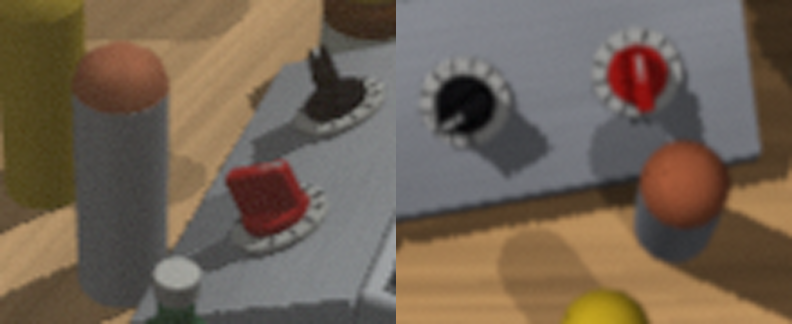

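View pics/c1.png

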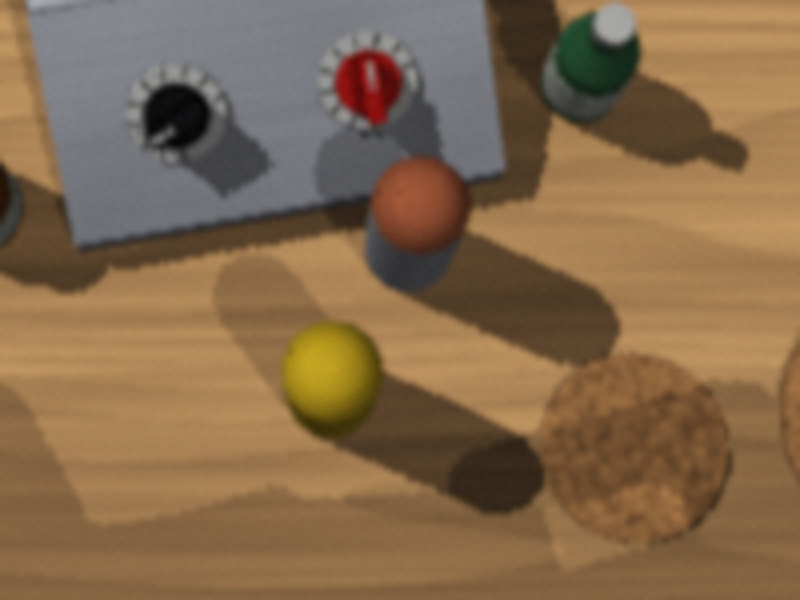

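Copper-domed shaker confirmed, with the dome circle centred at top (305.3,201) and scene x≈258.7. The red pointer points roughly up the panel at top (292,170). The small mat is centred at top (359,262).

Run:
```python
from h import *
I={n:cv2.imread(f"pics/{n}0.png") for n in C}
# mat edges: radial-free: texture/sat mask -> fit ellipse
for n,p,q in(("scene",(174.5,277),0),("top",(359,262.2),0)): print("mat z=6",n,plane(n,p,.006))
print("mat tri",*tri([ray("scene",(174.5,277)),ray("top",(359,262.2))]))
for k in(-46,46): print(np.linalg.norm(plane("top",(359+k/2,262.2),.006)-plane("top",(359,262.2),.006)))
print("dome tri",*tri([ray("scene",(258.7,202)),ray("top",(305.3,201))]))
print("dome z170",plane("top",(305.3,201),.170),"r",np.linalg.norm(plane("top",(293.0,201),.170)-plane("top",(305.3,201),.170)))
# cylinder edges in scene, rows 215..255
g=cv2.GaussianBlur(I["scene"],(3,3),0).astype(int)
for row in (216,224,232,240,248): 
    hsv=cv2.cvtColor(I["scene"],cv2.COLOR_BGR2HSV)[row,238:282,1].astype(int);print(row,hsv)
print("yellow",plane("top",(282.8,244.5),.17))
r_=plane("top",(292.3,170),.078);b_=plane("top",(243.8,178.8),.078)
d=b_-r_;print("dials",r_,b_,np.linalg.norm(d),np.arctan2(-d[0],d[1]))
# panel front edge corners, z .04
l=plane("top",(219.3,211.5),.04);rr=plane("top",(326,193.5),.04);d=l-rr;print("front",l,rr,np.linalg.norm(d),np.arctan2(-d[0],d[1]))
```

```text
mat z=6 scene [ 0.4382 -0.2854  0.006 ]
mat z=6 top [ 0.4302 -0.2859  0.006 ]
mat tri [ 0.4327 -0.2845  0.002 ] [np.float64(0.0031250850246213138), np.float64(0.00312508502462139)]
0.0632251193902647
0.06317726730766746
dome tri [ 0.5722 -0.1292  0.1792] [np.float64(0.003125107838088202), np.float64(0.003125107838088165)]
dome z170 [ 0.5715 -0.1316  0.17  ] r 0.030058930122555217
216 [152 153 161 161 154 153 143  68   7  10  17   7   7  37  39  52  66  77
  86  88  79  84  91  65  40  47  36  25  22  10  16   9   6  54  91 106
 104 106 103 101 108 100 106 105]
224 [154 161 170 160 162 168 156  75  20  14  14  14  13  13  10   3  11  17
  22  14  11  11  19  19  22  15  14  18   7  13   7   3   3  46  92 104
 109  99 104 103 105 105 108 103]
232 [166 165 150 155 157 173 163 103  35  14  10  14   7   7  10  10   7  17
  17  11  15  15  15  15  15  14  18   7  11   7  10   7   6  41  84 102
 102 103 105 107 102 106 104 103]
240 [156 176 155 156 150 149 148 128  52   7   3   7  10  10  13   7  10  11
  11  11   8  15  15   7  15  15  11  14   7  14   3   3   9  55 102 103
 104 102 106 105 101 105 103  56]
248 [106 105 106 107 106 107 105  99  70  10  17  10  11  14   7   7   7  18
  11  11  15  12  15  11  11  15   7  11   4   7   3   3   3  67 101 106
 106 100  69   5   8   8   8   3]
yellow [ 0.4656 -0.0753  0.17  ]
dials [ 0.6746 -0.1042  0.078 ] [0.6518 0.0262 0.078 ] 0.13237136713256753 0.1733948775651215
front [0.57  0.096 0.04 ] [ 0.6171 -0.197   0.04  ] 0.29676183090704644 0.15924551792455988
```

Request:
{"name": "play_rows", "arguments": {"commands": [[2.8, 2.75, 0.5, 0, 0, 0], [2.8, 2.75, 0.5, 0, 0, 0], [2.8, 2.75, 0.5, 0, 0, 0], [2.8, 2.75, 0.5, 0, 0, 0], [2.8, 2.75, 0.5, 0, 0, 0], [2.8, 2.75, 0.5, 0, 0, 0], [2.8, 2.75, 0.5, 0, 0, 0], [2.8, 2.75, 0.5, 0, 0, 0], [2.8, 2.75, 0.5, 0, 0, 0], [2.8, 2.75, 0.5, 0, 0, -0.1]], "fingers": 1}}

```text
time_s: 0.93
tool_pos: [0.4559, -0.2446, 0.2741]
ee_rot: [-3.141, 0.0, 0.222]
contact_force: [0.6, 0.1, 0.1]
grip_width: 0.0943
finger_force: 0.0
```

Run:
```python
from h import *
from station import r,optics
c=optics.calibration("wrist");np.savez("w1.npz",**{k:np.array(v) for k,v in c.items()})
cv2.imwrite("pics/w1.png",optics.grab_frame("wrist")[:,:,::-1]);print(c)
```

```text
{'intrinsics': array([[325.1923,   0.    , 276.8262],
       [  0.    , 325.1923, 210.0254],
       [  0.    ,   0.    ,   1.    ]]), 'R': array([[ 0.2204, -0.9754, -0.0004],
       [-0.95  , -0.2147,  0.2267],
       [-0.2212, -0.0495, -0.974 ]]), 't': array([-0.3391,  0.3461,  0.5273])}
```

View pics/w1.png

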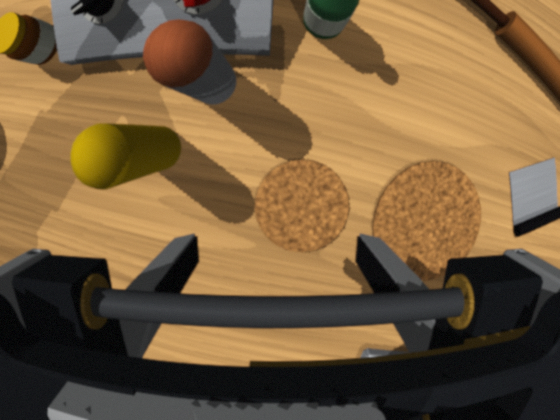

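Small mat centred at (302,205), dome at about (180,53), yellow decoy at (100,156).

```bash
cat >> h.py <<'E'
def wray(p,f):
    c=dict(np.load(f));K=c["intrinsics"];v=(np.array(p)-K[:2,2])/K[0,0];t=np.linalg.norm(v)
    d=np.r_[v/t*np.sin(t),np.cos(t)];R=c["R"];return -R.T@c["t"],R.T@d
def wpl(p,f,z):
    o,d=wray(p,f);return o+d*(z-o[2])/d[2]
E
python3 - <<'E'
from h import *
f="w1.npz"
m=(302.3,205);print(wpl(m,f,.006),*tri([wray(m,f),ray("top",(359,262.2)),ray("scene",(174.5,277))]))
d=(179.5,53);print(wpl(d,f,.172),*tri([wray(d,f),ray("top",(305.3,201)),ray("scene",(258.7,202))]))
E
```

```text
[ 0.4372 -0.2842  0.006 ] [ 0.4341 -0.2847  0.0021] [np.float64(0.0022920668688192576), np.float64(0.004112936684642364), np.float64(0.0023735291573770186)]
[ 0.5729 -0.1356  0.172 ] [ 0.5725 -0.1322  0.178 ] [np.float64(0.005279272603966928), np.float64(0.0027216007798606823), np.float64(0.005388416291797119)]
```

Request:
{"name": "play_rows", "arguments": {"commands": [[2.3, 2.25, 0, 0, 0, -0.06], [2.3, 2.25, 0, 0, 0, 0], [2.3, 2.25, 0, 0, 0, 0], [2.3, 2.25, 0, 0, 0, 0], [2.4, 2.25, 0, 0, 0, 0], [0, 0, 0, 0, 0, 0], [0, 0, 0, 0, 0, 0]]}}

```text
time_s: 1.57
tool_pos: [0.5713, -0.133, 0.273]
ee_rot: [-3.141, 0.002, 0.167]
contact_force: [-0.4, -1.1, 0.2]
grip_width: 0.0939
finger_force: 0.0
```

Request:
{"name": "play_rows", "arguments": {"commands": [[0, 0, -2, 0, 0, 0], [0, 0, -2, 0, 0, 0], [0, 0, -2, 0, 0, 0], [0, 0, -2, 0, 0, 0], [0, 0, -2, 0, 0, 0], [0, 0, -2, 0, 0, 0], [0, 0, -1.9, 0, 0, 0], [0, 0, 0, 0, 0, 0], [0, 0, 0, 0, 0, 0]]}}

```text
time_s: 2.32
tool_pos: [0.5694, -0.1349, 0.1343]
ee_rot: [-3.141, 0.003, 0.162]
contact_force: [-0.1, -0.2, 0.3]
grip_width: 0.0943
finger_force: 0.0
```

Request:
{"name": "play_rows", "arguments": {"commands": [[0, 0, 0, 0, 0, 0], [0, 0, 0, 0, 0, 0], [0, 0, 0, 0, 0, 0], [0, 0, 0, 0, 0, 0], [0, 0, 0, 0, 0, 0], [0, 0, 0, 0, 0, 0], [0, 0, 0, 0, 0, 0], [0, 0, 0, 0, 0, 0]], "fingers": 0, "force": 20}}

```text
time_s: 2.98
tool_pos: [0.5714, -0.1338, 0.1361]
ee_rot: [3.141, -0.001, 0.164]
contact_force: [0.0, 2.2, 3.0]
grip_width: 0.062
finger_force: 19.9
```

Request:
{"name": "play_rows", "arguments": {"commands": [[0, 0, 0.5, 0, 0, 0], [0, 0, 1, 0, 0, 0], [0, 0, 1, 0, 0, 0], [0, 0, 1, 0, 0, 0], [0, 0, 0.5, 0, 0, 0], [0, 0, 0, 0, 0, 0]], "force": 25}}

```text
time_s: 3.48
tool_pos: [0.5721, -0.1344, 0.1779]
ee_rot: [3.139, -0.004, 0.164]
contact_force: [-0.2, -0.8, -1.8]
grip_width: 0.0616
finger_force: 24.9
```

Request:
{"name": "play_rows", "arguments": {"commands": [[-0.6, -0.7, 0, 0, 0, 0], [-1.3, -1.4, 0, 0, 0, 0], [-1.8, -2, 0, 0, 0, 0], [-2, -2.2, 0, 0, 0, 0], [-2, -2.2, 0, 0, 0, 0], [-2, -2.2, 0, 0, 0, 0], [-1.8, -2, 0, 0, 0, 0], [-1.3, -1.4, 0, 0, 0, 0], [-0.8, -1, 0, 0, 0, 0], [0, 0, 0, 0, 0, 0]]}}

```text
time_s: 4.32
tool_pos: [0.433, -0.2867, 0.1748]
ee_rot: [3.141, 0.002, 0.16]
contact_force: [0.2, 1.1, -3.0]
grip_width: 0.0621
finger_force: 24.9
```

Request:
{"name": "play_rows", "arguments": {"commands": [[0, 0, -0.8, 0, 0, 0], [0, 0, -0.8, 0, 0, 0], [0, 0, -0.8, 0, 0, 0], [0, 0, -0.4, 0, 0, 0], [0, 0, -0.2, 0, 0, 0], [0, 0, -0.1, 0, 0, 0], [0, 0, 0, 0, 0, 0], [0, 0, 0, 0, 0, 0]]}}

```text
time_s: 4.98
tool_pos: [0.4353, -0.2849, 0.1446]
ee_rot: [3.141, -0.0, 0.164]
contact_force: [-0.2, -0.1, -2.3]
grip_width: 0.0624
finger_force: 24.9
```

Request:
{"name": "play_rows", "arguments": {"commands": [[0, 0, -0.1, 0, 0, 0], [0, 0, -0.1, 0, 0, 0], [0, 0, -0.1, 0, 0, 0], [0, 0, 0, 0, 0, 0], [0, 0, 0, 0, 0, 0]]}}

```text
time_s: 5.4
tool_pos: [0.4353, -0.2851, 0.1421]
ee_rot: [3.141, -0.001, 0.164]
contact_force: [0.3, 1.5, 1.5]
grip_width: 0.0616
finger_force: 24.9
```

Contact. Release, then rise.

Request:
{"name": "play_rows", "arguments": {"commands": [[0, 0, -0.05, 0, 0, 0], [0, 0, 0, 0, 0, 0], [0, 0, 0, 0, 0, 0]]}}

```text
time_s: 5.65
tool_pos: [0.4354, -0.2851, 0.142]
ee_rot: [3.14, -0.001, 0.164]
contact_force: [-1.0, 2.3, 5.9]
grip_width: 0.0617
finger_force: 24.9
```

Request:
{"name": "play_rows", "arguments": {"commands": [[0, 0, 0, 0, 0, 0], [0, 0, 0, 0, 0, 0], [0, 0, 0, 0, 0, 0], [0, 0, 0, 0, 0, 0], [0, 0, 0, 0, 0, 0], [0, 0, 0, 0, 0, 0], [0, 0, 0, 0, 0, 0], [0, 0, 0, 0, 0, 0]], "fingers": 1}}

```text
time_s: 6.32
tool_pos: [0.435, -0.285, 0.1408]
ee_rot: [3.141, 0.0, 0.164]
contact_force: [-0.2, 1.1, -1.2]
grip_width: 0.0944
finger_force: 0.0
```

Request:
{"name": "play_rows", "arguments": {"commands": [[0, 0, 1, 0, 0, 0], [0, 0, 2, 0, 0, 0], [0, 0, 2, 0, 0, 0], [0, 0, 2, 0, 0, 0], [0, 0, 2, 0, 0, 0], [0, 0, 2, 0, 0, 0], [0, 0, 2, 0, 0, 0], [0, 0, 1, 0, 0, 0], [1, 1, 0, 0, 0, 0], [2, 2, 0, 0, 0, 0]]}}

```text
time_s: 7.15
tool_pos: [0.4644, -0.2566, 0.2826]
ee_rot: [3.138, -0.001, 0.159]
contact_force: [-0.0, 0.5, -0.2]
grip_width: 0.0941
finger_force: 0.0
```

Request:
{"name": "play_rows", "arguments": {"commands": [[2, 1.5, 0, 0, 0, 0], [2, 2, 0, 0, 0, 0], [2, 2, 0, 0, 0, 0], [2, 2, 0, 0, 0, 0], [2, 2, 0, 0, 0, 0], [2, 2, 0, 0, 0, 0], [2, 2, 0, 0, 0, 0], [2, 2, 0, 0, 0, 0], [0, 0, 0, 0, 0, 0], [0, 0, 0, 0, 0, 0]]}}

```text
time_s: 7.98
tool_pos: [0.6254, -0.0989, 0.2799]
ee_rot: [-3.141, 0.002, 0.166]
contact_force: [-0.8, 0.0, 0.7]
grip_width: 0.0939
finger_force: 0.0
```

```bash
python3 - <<'E'
from h import *
from station import r,optics
def up(im,x,y,w,h,s): return cv2.resize(im[y:y+h,x:x+w],None,fx=s,fy=s,interpolation=cv2.INTER_CUBIC)
c=optics.calibration("wrist");np.savez("w2.npz",**{k:np.array(v) for k,v in c.items()})
w=optics.grab_frame("wrist")[:,:,::-1];cv2.imwrite("pics/w2raw.png",w)
s=optics.grab_frame("scene")[:,:,::-1];cv2.imwrite("pics/scene2raw.png",s)
a=np.hstack([up(w,70,0,400,260,1.25),up(s,130,170,120,130,2.5)]);print(a.shape) if 0 else None
E
python3 - <<'E'
import cv2,numpy as np
w=cv2.imread("pics/w2raw.png");s=cv2.imread("pics/scene2raw.png")
s2=cv2.resize(s[170:310,130:330],(400,280),interpolation=cv2.INTER_CUBIC)
o=np.zeros((420,800,3),np.uint8);o[:,:400]=w[:,80:480];o[:280,400:]=s2
cv2.imwrite("pics/v2.png",o)
E
```

```text
(no output)
```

View pics/v2.png

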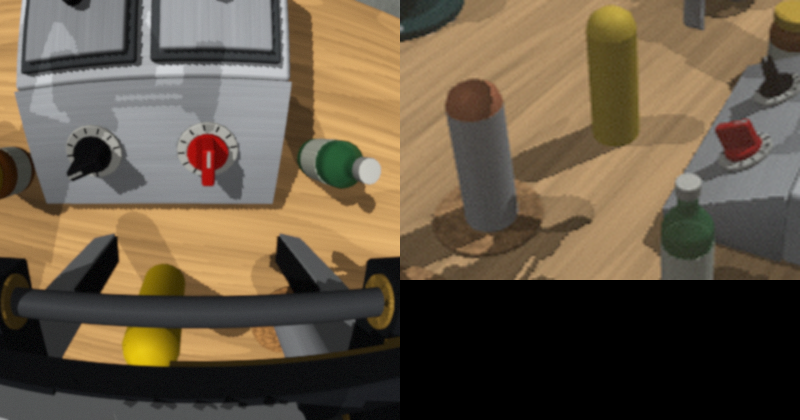

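Shaker stands upright on the mat. The red dial is centred at wrist (288,152) and the black one at (174,153). Next I zoom in on the red knob for its angle.

Run:
```python
from h import *
f="w2.npz"
rd=(288.5,152);bd=(174.5,153.5)
R_=tri([wray(rd,f),ray("top",(292.3,170))]);B_=tri([wray(bd,f),ray("top",(243.8,178.8))])
print(R_,B_)
for z in(.077,): 
  a=wpl(rd,f,z);b=wpl(bd,f,z);d=b-a;print(a,b,np.linalg.norm(d),np.arctan2(-d[0],d[1]))
# front corners in wrist
l=wpl((80+50,205),f,.04);q=wpl((80+275,205),f,.04);d=l-q;print("front",l,q,np.linalg.norm(d),np.arctan2(-d[0],d[1]))
w=cv2.imread("pics/w2raw.png");x=w[112:192,248:328];s=cv2.imread("pics/scene2raw.png")[222:257,280:325]
s=cv2.resize(s,(771,600),interpolation=cv2.INTER_CUBIC)[:, :]
t=cv2.imread("pics/top0.png")[150:190,272:312]
o=np.hstack([cv2.resize(x,(400,400),interpolation=cv2.INTER_CUBIC),cv2.resize(t,(400,400),interpolation=cv2.INTER_CUBIC)])
cv2.imwrite("pics/k.png",o)
```

```text
(array([ 0.6744, -0.104 ,  0.0788]), [np.float64(0.00019565799991800027), np.float64(0.00019565799991801095)]) (array([0.6528, 0.0265, 0.0735]), [np.float64(0.00010438841769375463), np.float64(0.00010438841769380934)])
[ 0.6743 -0.1039  0.077 ] [0.6531 0.0253 0.077 ] 0.13085950676795463 0.16258146781119626
front [0.5721 0.0938 0.04  ] [ 0.6213 -0.2014  0.04  ] 0.2992903199848492 0.16493124990534241
```

View pics/k.png

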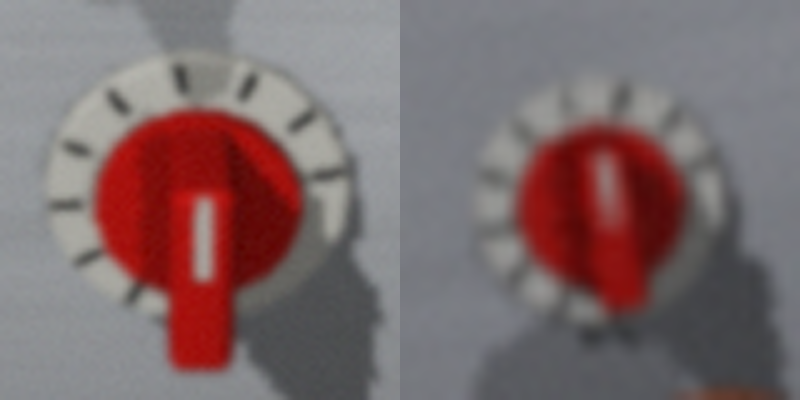

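Run:
```python
from h import *
f="w2.npz";P=np.array([.6743,-.1039,.077]);th=.1645;ti=np.radians(27)
mx=np.array([np.cos(th),np.sin(th),0]);my=np.array([-np.sin(th),np.cos(th),0]);z=np.array([0,0,1.])
n=-np.sin(ti)*mx+np.cos(ti)*z;u=np.cos(ti)*mx+np.sin(ti)*z
print("n",n,"G39",P+.039*n,"G12",P+.159*n)
for name,p in(("near",(288.4,185.4)),("far",(289.2,150)),("ptr",(288.6,152)),("ptr2",(288.6,168))):
    o,d=wray(p,f);X=o+d*(((P+.044*n-o)@n)/(d@n));v=X-P;print(name,X,"up",v@u,"left",v@my)
from station import r
print(r.get_state()["joint_pos"])
```

```text
n [-0.4479 -0.0743  0.891 ] G39 [ 0.6568 -0.1068  0.1117] G12 [ 0.6031 -0.1157  0.2187]
near [ 0.6419 -0.1082  0.1097] up -0.014282002923970395 left 0.0010723629583036876
far [ 0.6786 -0.1019  0.1287] up 0.027579683097992847 left 0.0012169928927274682
ptr [ 0.6766 -0.1018  0.1277] up 0.02535870773596388 left 0.0017439271673869916
ptr2 [ 0.6605 -0.1048  0.1194] up 0.007025825968331897 left 0.0013483268686771115
[-0.2487  0.2732  1.0445 -0.0007  1.8244  1.1585]
```

Request:
{"name": "play_rows", "arguments": {"commands": [[-0.4, -0.3, -1, 0.0155, -0.093, 0], [-0.4, -0.3, -1, 0.0155, -0.093, 0], [-0.4, -0.3, -1, 0.0155, -0.093, 0], [-0.4, -0.3, -1, 0.0155, -0.093, 0], [-0.4, -0.3, -1, 0.0155, -0.093, 0], [-0.2, -0.2, -1.1, 0, 0, 0], [0, 0, 0, 0, 0, 0], [0, 0, 0, 0, 0, 0]]}}

```text
time_s: 8.75
tool_pos: [0.603, -0.1178, 0.2205]
ee_rot: [-3.141, -0.471, 0.162]
contact_force: [1.4, -0.4, -0.0]
grip_width: 0.0945
finger_force: 0.0
```

Run:
```python
from h import *
from station import r
from scipy.spatial.transform import Rotation as Ro
s=r.get_state();print(s["joint_pos"],s["tool_pos"]);print(Ro.from_euler("xyz",s["ee_rot"]).as_matrix())
n=np.array([-.4478,-.0743,.891]);G=np.array([.6568,-.1068,.1117]);print("to G+.02n",G+.02*n-s["tool_pos"],"to G",G-s["tool_pos"])
```

```text
[-0.4224 -0.0667  1.605   0.2706  1.2144  0.9414] [ 0.603  -0.1178  0.2205]
[[ 0.8795  0.1616  0.4475]
 [ 0.144  -0.9868  0.0735]
 [ 0.4535 -0.0002 -0.8912]]
to G+.02n [ 0.0448  0.0096 -0.0909] to G [ 0.0538  0.011  -0.1088]
```

Request:
{"name": "play_rows", "arguments": {"commands": [[0.9, 0.2, -1.7, 0, 0, 0], [0.9, 0.2, -1.7, 0, 0, 0], [0.9, 0.2, -1.7, 0, 0, 0], [0.9, 0.2, -1.7, 0, 0, 0], [0.9, 0.2, -1.7, 0, 0, 0], [0.9, 0.2, -1.7, 0, 0, 0], [0.2, 0.05, -0.4, 0, 0, 0], [0.2, 0.05, -0.3, 0, 0, 0], [0, 0, 0, 0, 0, 0], [0, 0, 0, 0, 0, 0]]}}

```text
time_s: 9.58
tool_pos: [0.6623, -0.1042, 0.1128]
ee_rot: [3.141, -0.474, 0.165]
contact_force: [-0.4, 0.4, 0.2]
grip_width: 0.0943
finger_force: 0.0
```

Run:
```python
from h import *
from station import r,optics
s=r.get_state();print(s["joint_pos"],s["tool_pos"],s["ee_rot"],s["contact_force"])
c=optics.calibration("wrist");np.savez("w3.npz",**{k:np.array(v) for k,v in c.items()})
w=optics.grab_frame("wrist")[:,:,::-1];cv2.imwrite("pics/w3.png",w[:, :])
```

```text
[-0.3531  0.118   1.6367  0.2733  0.985   0.948 ] [ 0.6623 -0.1042  0.1128] [ 3.1406 -0.4736  0.1647] [-0.3913  0.4384  0.1688]
```

View pics/w3.png

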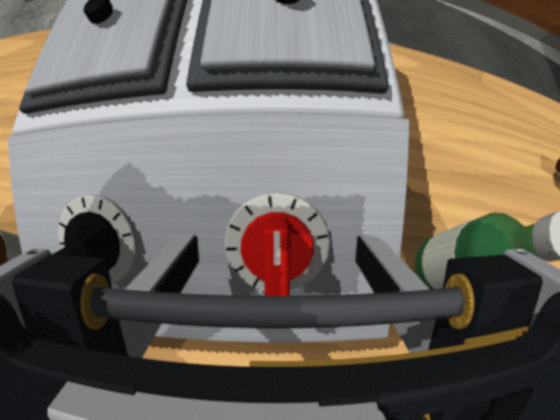

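Fingers straddle the bar squarely; the pointer's outer end is at (277.5,231) and the red foot's top at row 212, with left and right edges at 241 and 314.

Run:
```python
from h import *
f="w3.npz";P=np.array([.677,-.1035,.0757]);th=.1645;ti=np.radians(27)
mx=np.array([np.cos(th),np.sin(th),0]);my=np.array([-np.sin(th),np.cos(th),0]);z=np.array([0,0,1.])
n=-np.sin(ti)*mx+np.cos(ti)*z;u=np.cos(ti)*mx+np.sin(ti)*z
T=np.array([.6623,-.1042,.1128]);print("tcp up,left,n",(T-P)@u,(T-P)@my,(T-P)@n)
w=cv2.imread("pics/w3.png");h=cv2.cvtColor(w,cv2.COLOR_BGR2HSV)
m=((h[...,0]<6)|(h[...,0]>174))&(h[...,1]>150)&(h[...,2]>60)
for y in(216,220,225,230,235,240,245,250,255,260): 
    xs=np.where(m[y,225:335])[0]+225;print(y,xs.min(),xs.max(),end="; ")
print(); print(w[222:268:2,278].tolist())
def on(p,k,f=f):
    o,d=wray(p,f);X=o+d*(((P+k*n-o)@n)/(d@n));v=X-P;return v@u,v@my
print("ptr end",on((277.5,231),.044),"ptr in",on((277,263),.044))
print("foot top",on((277.5,212),.014),"L",on((241,245),.014),"R",on((314,245),.014))
print("dial",on((225,244),.006),on((329,244),.006),on((277,193),.006))
print("w2 dial",on((288.5,152),.006,"w2.npz"),"ptr",on((288.6,152),.044,"w2.npz"),"bar",on((288.4,185.4),.044,"w2.npz"),on((289.2,150),.044,"w2.npz"))
```

```text
tcp up,left,n 0.0038199298884239417 0.0017167085383924246 0.03969195192279837
216 260 292; 220 254 299; 225 248 304; 230 246 308; 235 243 310; 240 242 312; 245 241 312; 250 241 312; 255 242 311; 260 244 310; 
[[14, 16, 138], [10, 13, 137], [9, 14, 137], [15, 17, 151], [57, 61, 161], [118, 123, 151], [128, 135, 146], [128, 134, 146], [126, 133, 146], [126, 132, 142], [129, 134, 146], [127, 132, 143], [128, 132, 143], [136, 139, 148], [151, 156, 167], [162, 167, 179], [168, 173, 182], [156, 160, 170], [136, 140, 150], [139, 143, 155], [150, 155, 166], [117, 122, 150], [26, 28, 140]]
ptr end (np.float64(0.022654462336131054), np.float64(0.0012914831741010161)) ptr in (np.float64(0.005340751538194367), np.float64(0.001537991470360005))
foot top (np.float64(0.02535551541797701), np.float64(0.001207800412634154)) L (np.float64(0.004751842316309804), np.float64(0.023365257256524538)) R (np.float64(0.004735385012278841), np.float64(-0.020990062507424086))
dial (np.float64(0.0025495334195379605), np.float64(0.03454795896217827)) (np.float64(0.0025329794750462136), np.float64(-0.0315904754142028)) (np.float64(0.035299575265404205), np.float64(0.001493073560503583))
w2 dial (np.float64(0.00024641185697785693), np.float64(0.00023377998527667222)) ptr (np.float64(0.022136382943577195), np.float64(0.001692498029083816)) bar (np.float64(-0.01785434243626418), np.float64(0.0010150041241240148)) (np.float64(0.02437696880340808), np.float64(0.0011609110943310793))
```

Request:
{"name": "play_rows", "arguments": {"commands": [[-0.15, -0.06, -0.08, 0, 0, 0], [0, 0, 0, 0, 0, 0], [0, 0, 0, 0, 0, 0], [0, 0, 0, 0, 0, 0], [0, 0, 0, 0, 0, 0], [0, 0, 0, 0, 0, 0], [0, 0, 0, 0, 0, 0], [0, 0, 0, 0, 0, 0], [0, 0, 0, 0, 0, 0], [0, 0, 0, 0, 0, 0]], "fingers": 0, "force": 20}}

```text
time_s: 10.47
tool_pos: [0.6595, -0.1045, 0.1099]
ee_rot: [-3.141, -0.471, 0.164]
contact_force: [0.2, -0.2, -0.6]
grip_width: 0.0305
finger_force: 0.0
```

Request:
{"name": "play_rows", "arguments": {"commands": [[0, 0, 0, 0, 0, 0], [0, 0, 0, 0, 0, 0], [0, 0, 0, 0, 0, 0], [0, 0, 0, 0, 0, 0], [0, 0, 0, 0, 0, 0]]}}

```text
time_s: 10.88
tool_pos: [0.6595, -0.1046, 0.11]
ee_rot: [-3.141, -0.471, 0.164]
contact_force: [0.2, -1.1, -0.3]
grip_width: 0.014
finger_force: 20.0
```

Request:
{"name": "play_rows", "arguments": {"commands": [[0, 0, 0, -0.0448, -0.0074, 0.0891], [0, 0, 0, -0.0448, -0.0074, 0.0891], [0, 0, 0, -0.0448, -0.0074, 0.0891], [0, 0, 0, -0.0448, -0.0074, 0.0891], [0, 0, 0, -0.0448, -0.0074, 0.0891], [0, 0, 0, 0, 0, 0], [0, 0, 0, 0, 0, 0]]}}

```text
time_s: 11.47
tool_pos: [0.6596, -0.1049, 0.11]
ee_rot: [2.903, -0.41, 0.711]
contact_force: [0.9, -0.4, -0.1]
grip_width: 0.014
finger_force: 20.0
```

Width 14 mm, force negligible. Continue.

Request:
{"name": "play_rows", "arguments": {"commands": [[0, 0, 0, -0.0448, -0.0074, 0.0891], [0, 0, 0, -0.0448, -0.0074, 0.0891], [0, 0, 0, -0.0448, -0.0074, 0.0891], [0, 0, 0, -0.0448, -0.0074, 0.0891], [0, 0, 0, -0.0448, -0.0074, 0.0891], [0, 0, 0, -0.0448, -0.0074, 0.0891], [0, 0, 0, -0.0448, -0.0074, 0.0891], [0, 0, 0, -0.0448, -0.0074, 0.0891], [0, 0, 0, 0, 0, 0], [0, 0, 0, 0, 0, 0]]}}

```text
time_s: 12.3
tool_pos: [0.6601, -0.1051, 0.1102]
ee_rot: [2.685, -0.123, 1.488]
contact_force: [4.5, -2.8, -2.0]
grip_width: 0.014
finger_force: 20.0
```

```bash
cat > st.py <<'E'
from h import *
from station import r
from scipy.spatial.transform import Rotation as Ro
s=r.get_state();R=Ro.from_euler("xyz",s["ee_rot"]).as_matrix()
th=.1645;ti=np.radians(27);mx=np.array([np.cos(th),np.sin(th),0]);my=np.array([-np.sin(th),np.cos(th),0]);n=-np.sin(ti)*mx+np.r_[0,0,np.cos(ti)];u=np.cross(my,n)
y=-R[:,1];print("turned",np.arctan2(-(y@u),y@my),"axis err",np.arccos(-R[:,2]@n),"q",s["joint_pos"],"T",s["tool_pos"],"F",s["contact_force"],"M.n",s["torque"]@n,s["grip_width"])
E
python3 st.py
```

```text
turned 1.2955371124881687 axis err 0.0017022067690802675 q [-0.3554  0.1165  1.6432  0.2735  0.9817 -0.3507] T [ 0.6601 -0.1051  0.1102] F [ 4.5218 -2.8093 -1.9888] M.n 0.09928492106551645 0.013954447709051939
```

Request:
{"name": "play_rows", "arguments": {"commands": [[0, 0, 0, -0.0448, -0.0074, 0.0891], [0, 0, 0, -0.0448, -0.0074, 0.0891], [0, 0, 0, -0.0448, -0.0074, 0.0891], [0, 0, 0, -0.0448, -0.0074, 0.0891], [0, 0, 0, -0.0448, -0.0074, 0.0891], [0, 0, 0, -0.0448, -0.0074, 0.0891], [0, 0, 0, -0.0448, -0.0074, 0.0891], [0, 0, 0, -0.0448, -0.0074, 0.0891], [0, 0, 0, -0.0448, -0.0074, 0.0891], [0, 0, 0, 0, 0, 0]]}}

```text
time_s: 13.13
tool_pos: [0.6605, -0.1049, 0.1105]
ee_rot: [2.75, 0.272, 2.308]
contact_force: [6.6, -1.8, -2.6]
grip_width: 0.0137
finger_force: 20.0
```

Request:
{"name": "play_rows", "arguments": {"commands": [[0, 0, 0, -0.0448, -0.0074, 0.0891], [0, 0, 0, -0.0448, -0.0074, 0.0891], [0, 0, 0, -0.0448, -0.0074, 0.0891], [0, 0, 0, -0.0448, -0.0074, 0.0891], [0, 0, 0, -0.0448, -0.0074, 0.0891], [0, 0, 0, -0.0448, -0.0074, 0.0891], [0, 0, 0, -0.0448, -0.0074, 0.0891], [0, 0, 0, 0, 0, 0], [0, 0, 0, 0, 0, 0]]}}

```text
time_s: 13.88
tool_pos: [0.6607, -0.1045, 0.1106]
ee_rot: [3.019, 0.459, 3.031]
contact_force: [7.1, -0.3, -2.5]
grip_width: 0.0136
finger_force: 20.0
```

```bash
python3 st.py
```

```text
turned 2.8958841283988175 axis err 0.0031179355980714674 q [-0.3544  0.1163  1.6432  0.2744  0.9801 -1.9506] T [ 0.6607 -0.1045  0.1106] F [ 7.0626 -0.3041 -2.5273] M.n 0.03951129993905303 0.013615716083096974
```

Now go on past the expected stop, watching the moment.

Request:
{"name": "play_rows", "arguments": {"commands": [[0, 0, 0, -0.0358, -0.0059, 0.0713], [0, 0, 0, -0.0358, -0.0059, 0.0713], [0, 0, 0, -0.0358, -0.0059, 0.0713], [0, 0, 0, 0, 0, 0]]}}

```text
time_s: 14.22
tool_pos: [0.6607, -0.1043, 0.1106]
ee_rot: [3.141, 0.474, -2.981]
contact_force: [6.6, -0.3, -2.6]
grip_width: 0.0135
finger_force: 20.0
```

```bash
python3 st.py
```

```text
turned 3.1378636575503767 axis err 0.003018649538917403 q [-0.3544  0.1163  1.6433  0.275   0.9802 -2.1929] T [ 0.6607 -0.1043  0.1106] F [ 6.6452 -0.3057 -2.5518] M.n 0.09672660486566168 0.01345770613222829
```

Request:
{"name": "play_rows", "arguments": {"commands": [[0, 0, 0, -0.0179, -0.003, 0.0356], [0, 0, 0, -0.0179, -0.003, 0.0356], [0, 0, 0, 0, 0, 0], [0, 0, 0, 0, 0, 0]], "force": 30}}

```text
time_s: 14.55
tool_pos: [0.6606, -0.1043, 0.1106]
ee_rot: [-3.105, 0.473, -2.897]
contact_force: [5.7, -0.3, -2.2]
grip_width: 0.0142
finger_force: 31.4
```

```bash
python3 st.py
```

```text
turned -3.07047621320528 axis err 0.0029671228056496577 q [-0.3548  0.1162  1.6436  0.2757  0.9804 -2.2685] T [ 0.6606 -0.1043  0.1106] F [ 5.6928 -0.3029 -2.1697] M.n -0.6884310068427826 0.014214857301593435
```

The moment jumped, so that is the stop. Release, back off along the axis, and check.

Request:
{"name": "play_rows", "arguments": {"commands": [[0, 0, 0, 0, 0, 0], [0, 0, 0, 0, 0, 0], [0, 0, 0, 0, 0, 0], [0, 0, 0, 0, 0, 0], [0, 0, 0, 0, 0, 0], [0, 0, 0, 0, 0, 0], [0, 0, 0, 0, 0, 0]], "fingers": 0.7}}

```text
time_s: 15.13
tool_pos: [0.6594, -0.1045, 0.11]
ee_rot: [-3.101, 0.47, -2.89]
contact_force: [0.6, -0.1, 0.0]
grip_width: 0.0578
finger_force: 0.0
```

Request:
{"name": "play_rows", "arguments": {"commands": [[-0.7, -0.1, 1.4, 0, 0, 0], [-0.7, -0.1, 1.4, 0, 0, 0], [-0.7, -0.1, 1.4, 0, 0, 0], [-0.7, -0.1, 1.4, 0, 0, 0], [-0.7, -0.1, 1.4, 0, 0, 0], [-0.7, -0.1, 1.4, 0, 0, 0], [-0.7, -0.1, 1.4, 0, 0, 0], [-0.7, -0.1, 1.4, 0, 0, 0], [0, 0, 0, 0, 0, 0]]}}

```text
time_s: 15.88
tool_pos: [0.6043, -0.1133, 0.2265]
ee_rot: [-3.097, 0.475, -2.889]
contact_force: [0.9, -0.1, 0.5]
grip_width: 0.0661
finger_force: 0.0
```

Run:
```python
from h import *
from station import r,optics
c=optics.calibration("wrist");np.savez("w4.npz",**{k:np.array(v) for k,v in c.items()})
w=optics.grab_frame("wrist")[:,:,::-1];cv2.imwrite("pics/w4raw.png",w)
s=optics.grab_frame("scene")[:,:,::-1]
o=np.zeros((600,800,3),np.uint8);o[:300,:400]=cv2.resize(w,(400,300));o[:300,400:]=cv2.resize(s[150:330,130:370],(400,300))
P=np.array([.677,-.1035,.0757]);n=np.array([-.4479,-.0743,.891]);K=c["intrinsics"];v=c["R"]@(P+.03*n)+c["t"];t=np.arctan2(np.hypot(v[0],v[1]),v[2]);p=K[:2,2]+K[0,0]*t*v[:2]/np.hypot(v[0],v[1]);print(p,c["R"]@n)
x,y=np.clip((p-40).astype(int),0,400);o[300:,:300]=cv2.resize(w[y:y+80,x:x+80],(300,300),interpolation=cv2.INTER_CUBIC);print(x,y)
t=optics.grab_frame("top")[:,:,::-1];cv2.imwrite("pics/top4raw.png",t)
o[300:,320:720]=cv2.resize(t[140:215,215:315],(400,300),interpolation=cv2.INTER_CUBIC)
cv2.imwrite("pics/v4.png",o)
```

```text
[275.5352 200.6671] [-0.0047  0.2311 -0.9729]
235 160
```

View pics/v4.png

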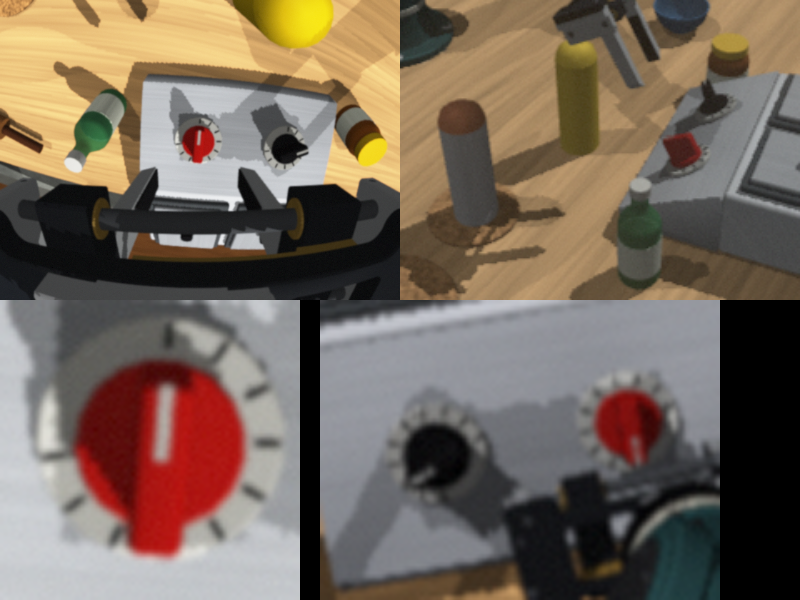

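```bash
python3 - <<'E'
from h import *
P=np.array([.677,-.1035,.0757]);th=.1645;ti=np.radians(27)
mx=np.array([np.cos(th),np.sin(th),0]);my=np.array([-np.sin(th),np.cos(th),0]);n=-np.sin(ti)*mx+np.r_[0,0,np.cos(ti)];u=np.cross(my,n)
def on(p):
    p=np.array(p)*80/300+[235,160-80];o,d=wray(p,"w4.npz");X=o+d*(((P+.044*n-o)@n)/(d@n));v=X-P;return np.array([v@u,v@my])
a,b,e=on((166,383)),on((161,460)),on((157,553));print(a,b,e)
for d in(a-b,a-e): print("angle from down (left+)",np.arctan2(d[1],-d[0]))
E
python3 st.py
```

```text
[-0.0198  0.0019] [-0.0013  0.0022] [0.0218 0.003 ]
angle from down (left+) -0.015874645314181843
angle from down (left+) -0.02778022745149818
turned -3.0642790608562755 axis err 0.0007936622889763427 q [-0.4118 -0.0698  1.6062  0.2664  1.2136 -2.2682] T [ 0.6034 -0.1125  0.2213] F [-0.6679  0.7698  1.0774] M.n -0.05045106879358298 0.0659342343603951
```

The red pointer is straight down the panel, within 0.03 rad. The shaker stands on the mat, and the black knob and bystanders are unchanged.

```bash
python3 -c "
from station import r
print(r.job_done())"
```

```text
the job is handed in; nothing more can be done
None
```

I handed the job in after about 16 s of the 72 s; no verdict came back. The shaker stands released on the small cork mat. The red knob is at its anticlockwise stop: the moment jumped there and the pointer measured within 0.03 rad of off. The black knob, bowl, jar and bottle look unmoved in the last pictures.

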